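# Close the cup clamp and start its hand screw by feel

## Task

Swing the open leaf of the cup clamp down onto its rest pillars over the cup, then start its hand screw in the boss without cross-threading: turn the screw backward (counter-clockwise from above) until its thread drops off the end of the boss thread, then about one turn forward (clockwise), never turning it forward before the drop. Finish still gripping the screw's round head, keeping it steady and started but not tightened; do not shift the other things on the bench.

Things in the scene. Friction and masses are not known exactly. Their poses are not given: they have to be found in the camera images.
- clamp_base: Fixed bench clamp for one cup: steel base 214 x 120 mm with a white round cup nest, a hinge at one end and a steel threaded boss (44 mm across, top 58 mm above the table) at the other. Origin on the table, midway between hinge and boss; x points from boss to hinge, z up. Boss and screw axis at x = -80 mm, cup's middle at +10, hinge axis (along y) at +80 mm, 44 mm above the table.
- boss_mouth (a point): Middle of the threaded boss's open top, on the boss axis, 58 mm above the table. Coarse right-hand single-start thread, pitch 8 mm, 24 mm across; the boss thread's top end lies 3 mm below the mouth.
- clamp_leaf (a joint): Angle of the hinged aluminium leaf, rad: 0 = closed (level on its rest pillars, top face 76 mm above the table), positive = boss end raised; starts at 0.5 to 0.85. A stiff friction hinge: the leaf stays where it is left; closing takes about 1 to 4 N on the tab. A round window shows the cup lid.
- leaf_tab (a point): Middle of the top face of the leaf's finger tab (40 mm wide, 34 mm long, 8 mm thick) at the boss end of the leaf, 42 mm beyond the screw axis; in the leaf's frame 202 mm from the hinge axis and 32 mm above it. Pressed down in an arc round the hinge it closes the leaf. x along the leaf towards the hinge, z square to the leaf.
- screw_head: Round knurled steel head of the captive hand screw, 38 mm across, 30 mm tall, slot across its flat top; origin at the centre of its underside, z along the screw axis (up when the leaf is closed). Stands above the leaf, clear all round for a grip from above. The screw slides and turns in the leaf's bush, cannot come out, and sinks by its own weight (170 g) when nothing holds it.
- screw_lift (a joint): Height of the screw in the leaf, m: 0 = head down on the leaf (underside 79.5 mm above the table, leaf closed), 0.026 = upper stop. Leaf open: 0. Leaf closed: its thread rests on the boss thread at 0.017 to 0.019; turned backward it climbs 8 mm per turn to 0.020, then drops to about 0.012 (if nothing holds it up); each forward turn then draws it 8 mm down: one turn, about 0.004.
- screw_turn (a joint): Turning angle of the screw, rad: grows when turned backward (counter-clockwise seen from above, unscrewing), falls when turned forward (clockwise, screwing in). It starts between -2.1 and -0.7; the drop happens as the screw is turned back past 0. It turns easily (well under 0.1 N m).
- test_cup: Filled paste cup, 104 mm across and 46 mm tall, standing in the nest of the clamp; stays there.
- scraper: Hand scraper, 164 mm long, lying flat near the clamp: leave alone. Origin under its middle.
- steel_beaker: Small steel beaker, 70 mm across, 69 mm tall: leave alone. Origin under its middle.
- thermometer: Pen-shaped probe thermometer, 174 mm long, lying flat: leave alone. Origin under its middle.
- loose_cup_a: Paste cup, 104 mm across, 46 mm tall, standing on the table: leave alone. Origin under its middle.
- loose_cup_b: Another paste cup like it: leave alone. Origin under its middle.

How it is judged:
By the outcome, as a careful person would: the job done as asked, in the order asked, and still so for the second after the job is handed in, while the arm keeps its last pose, push and grip.
It also fails if it takes over 64 s, if anything falls off the work surface, if the arm or the gripper's body presses on something with over 40 N, if the wrist force passes 120 N, or if a joint passes its speed limit or range.

## Robot

A 7-joint arm with a two-finger parallel gripper is mounted at the origin on the work surface; the furniture and walls round the work are solid. World frame = base frame: x ahead of the robot, y to its left, z up, the work surface at z = 0. Lengths are in m, angles in rad, forces in N, time in s.
With the tool pointing down it reaches from about 0.425 to 0.925 m from the base axis. Payload 6.8 kg.
Tool frame: the origin (TCP) lies midway between the tips of the shut fingers; the grasp point (between the pads) lies 19 mm behind it; z points along the fingers, y is the direction in which the jaws open and shut (so a half turn about z gives the same grasp; the last joint's range is limited). The gripper opens to 85 mm and grips with 20 to 120 N. Pads are 22 mm wide; open, the fingers measure 114 mm over their backs; the gripper's body (76 mm by 85 mm) begins 54 mm behind the grasp point. The pads swing forward as they close: fully open they stand 13 mm farther back than shut.
Start: joints at [1.223, 0.477, 0.022, 1.555, -0.011, 1.109, -0.083], TCP at [0.16, -0.656, 0.231] pointing down, gripper open.
Joint ranges: [-2.96, 2.96], [-0.34, 2.1], [-1.41, 1.46], [0.24, 2.44], [-1.37, 4.51], [0.17, 1.92], [-2.96, 2.96]. Speed limits (rad/s): [2.39, 2.39, 3.14, 3.14, 3.14, 3.14, 3.14].

## Interface

Orientations are given as a unit quaternion [w, x, y, z].
In Python, from station import bot gives the robot as it stands.
- The arm moves only by the shell command python3 -m jog 'ROWS' [FORCE]. ROWS is JSON, a list of rows, each a list of 3 entries, a list of its own where there are three numbers: the shift along the tool's x, y, z in mm, then the turn, a rotation vector about the tool's x, y, z in degrees, then the closure, from -1 (fully open) to 1 (shut). A call has 1 to 12 rows; each row shifts and turns the commanded pose from where the row before left it, along the tool's axes as they then stand; what a row does not reach is not made up. A row lasts 1/8 s, in which the tool goes at most 62.5 mm and 10.7 degrees, less where a joint would pass 70% of its speed; a pose out of reach is approached as far as the arm can. A call is refused whole if a number of a shift passes 62.5 or a number of a turn 10.7, either way. A call with a gripper value outside its range is refused whole. The fingers move at their own pace and stop on an object; FORCE is the grip in N (left out, the last holds). Time passes only in rows, so rows that do not move let the fingers close. It gives the time, the measured TCP pose, the force and the opening at its end, in the units of the state.
- bot.get_obs(): the state, without advancing time (a new reading comes with each control period).
- bot.read_camera(name): name is "side" or "top"; returns (picture, depth): 400x640x3 uint8, red, green, blue; 400x640 float32, m along the optical axis (not along the pixel's ray), 0 where there is no reading.
- bot.camera_info(name): a dict with "fx", "fy", "cx", "cy" (pixels), "k1" (the pictures are not rectified: a ray, as slopes to the right and down, at radius r is drawn at 1 + k1 r^2 times it, then the intrinsics apply), "world_from_camera" (4x4, takes a point from camera to world coordinates). Camera axes: x right, y up, looking along -z (the intrinsics and any distortion apply to the point x, -y, -z); pixel columns grow to the right and rows downward; lengths in m; the calibration is good to about 2 mm. A picture is of the moment at which its call begins. camera_info takes no time and is no camera call.
- bot.hand_in(): hands the job in, once; it reports no verdict.
Trained networks look in the newest picture that a camera, given by its name, has taken for a name from the list of things; names that differ only in an ending like _2 or _b are one class to them, and where a whole thing is asked for, a point or a joint stands for the part that bears it (a point fixed in the world has none). Each returns a list of dicts, best first, with "score" (0 to 1); they miss things now and then, are a little off and sometimes report something else, mostly with a low value. They report only what shows in the picture. A call takes as long as a camera call.
- bot.find_in(camera, thing): "xy" ([column, row] as shares, 0 to 1, of the picture: columns of its width, rows of its height, amid what is visible of it).
- bot.cut_out(camera, thing): "pixels" (400x640 bool, what is visible of it) and "xy" ([column, row] as shares, 0 to 1, of the picture: columns of its width, rows of its height, amid what is visible of it).
- bot.landmark_of(camera, thing): "xy" ([column, row] as shares, 0 to 1, of the picture: columns of its width, rows of its height: a listed point, or the origin of a listed thing).
The state is a dict: "t": time; "q": joint angles; "joint_vel": joint speeds; "joint_torque": joint torques, N m; "eef_pos": TCP position; "tool_rot": TCP orientation; "contact_force": force on the tool from outside, world axes, zero at the start; "torque": the same for the moment, N m; "gripper_width": opening from 0.0 (shut) to 1.0 (fully open).
Only numpy, scipy, OpenCV 4.12 (cv2) and the standard library are available. Lean on these libraries where they do the work, as an engineer would, in place of code of your own. Each camera call takes 0.05 s, during which the arm holds its last target.

## Working session

There is one attempt and no reset: what is moved stays moved. The work goes in short steps, Python scripts to look and compute and a shell command to move; the robot and the scene stay as the last step left them, time stands still between calls to the robot, and variables do not carry over. Pictures are saved under pics/ and viewed, and the job is handed in when it is done.

```bash
mkdir -p pics; ls
cat > h.py <<'E'
import numpy as np, cv2
from station import bot
from scipy.spatial.transform import Rotation as R
def save(n,f):
    im,d=bot.read_camera(n); cv2.imwrite('pics/'+f,im[:,:,::-1]); return im,d
def ray(n,u,v):
    c=bot.camera_info(n); K=np.array([[c['fx'],0,c['cx']],[0,c['fy'],c['cy']],[0,0,1.]])
    p=cv2.undistortPoints(np.array([[[u,v]]],float),K,np.array([c['k1'],0,0,0.]))[0,0]
    T=np.array(c['world_from_camera']); d=np.array([p[0],-p[1],-1.])
    return T[:3,3],T[:3,:3]@d
def pt(n,u,v,depth):
    o,d=ray(n,u,v); return o+d*depth
def ptz(n,u,v,z):
    o,d=ray(n,u,v); return o+d*(z-o[2])/d[2]
def proj(n,P):
    c=bot.camera_info(n); T=np.linalg.inv(np.array(c['world_from_camera'])); p=T[:3,:3]@np.array(P)+T[:3,3]
    x,y=p[0]/-p[2],-p[1]/-p[2]; s=1+c['k1']*(x*x+y*y)
    return np.array([c['fx']*x*s+c['cx'],c['fy']*y*s+c['cy']]),-p[2]
E
python3 - <<'E'
from h import *
np.set_printoptions(precision=4,suppress=True)
for n in('side','top'):
    im,d=save(n,n+'0.png')
    c=bot.camera_info(n); print(n,{k:c[k] for k in('fx','fy','cx','cy','k1')}); print(np.array(c['world_from_camera']))
    for t in('screw_head','leaf_tab','boss_mouth','clamp_base','test_cup'):
        for r in bot.landmark_of(n,t)[:2]:
            u,v=r['xy'][0]*640,r['xy'][1]*400
            z=d[min(int(v),399),min(int(u),639)]
            print(t,round(r['score'],2),round(u,1),round(v,1),z,pt(n,u,v,z))
o=bot.get_obs(); print(o)
E
```

```text
pics
side {'fx': 494.84079183979776, 'fy': 494.84079183979776, 'cx': 322.2539542967031, 'cy': 198.69219386349565, 'k1': -0.0637202923951154}
[[-0.4266 -0.7414  0.5181  1.1151]
 [ 0.9044 -0.3533  0.2392  0.3771]
 [ 0.0057  0.5706  0.8212  1.1341]
 [ 0.      0.      0.      1.    ]]
screw_head 0.69 362.6 209.8 1.114095 [0.5177 0.2017 0.2054]
leaf_tab 0.7 356.5 194.6 1.145539 [0.4808 0.1714 0.1992]
boss_mouth 0.93 345.4 218.7 1.2959503 [0.4567 0.1405 0.0403]
boss_mouth 0.4 394.4 241.0 1.2887943 [0.449  0.278  0.0138]
clamp_base 0.85 360.4 253.3 1.2279849 [0.5391 0.217  0.0488]
test_cup 0.84 364.4 254.1 1.2274649 [0.5365 0.2268 0.0482]
test_cup 0.29 256.9 150.4 1.4418035 [ 0.345  -0.1901  0.0294]
top {'fx': 364.4778226077341, 'fy': 364.4778226077341, 'cx': 315.484657710939, 'cy': 202.0352181499448, 'k1': -0.07492976781036517}
[[-0.0112  0.9985 -0.0527  0.4221]
 [-0.9996 -0.0098  0.0268  0.0978]
 [ 0.0263  0.053   0.9982  0.9713]
 [ 0.      0.      0.      1.    ]]
screw_head 0.84 260.5 186.1 0.772884 [0.498  0.1936 0.1985]
leaf_tab 0.86 271.2 193.0 0.7682059 [0.4827 0.1705 0.203 ]
boss_mouth 0.73 284.5 208.1 0.9444413 [0.4572 0.153  0.0256]
clamp_base 0.62 263.7 188.7 0.78241557 [0.4933 0.1879 0.1888]
test_cup 0.5 257.4 180.6 0.7611442 [0.5084 0.1985 0.2107]
{'t': 0.6, 'q': array([ 1.2229,  0.477 ,  0.0224,  1.5554, -0.0115,  1.1093, -0.0831]), 'joint_vel': array([ 0.0004,  0.0021, -0.0001,  0.0001,  0.0004, -0.0005,  0.0005]), 'joint_torque': array([ -0.0002, -59.6005,   1.6058, -28.1418,   0.0125,   0.0018,
         0.    ]), 'eef_pos': array([ 0.1604, -0.6557,  0.2313]), 'tool_rot': array([0.    , 0.9928, 0.1196, 0.    ]), 'contact_force': array([-0.1829,  0.5019, -0.5522]), 'torque': array([-0.0232,  0.0191, -0.0307]), 'gripper_width': 1.0016631616391873}
```

View pics/side0.png

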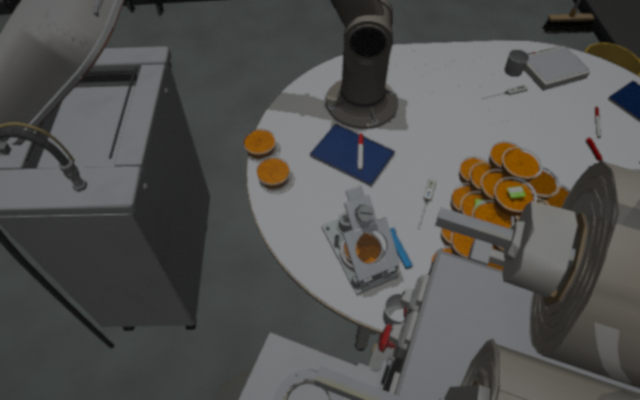

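View pics/top0.png

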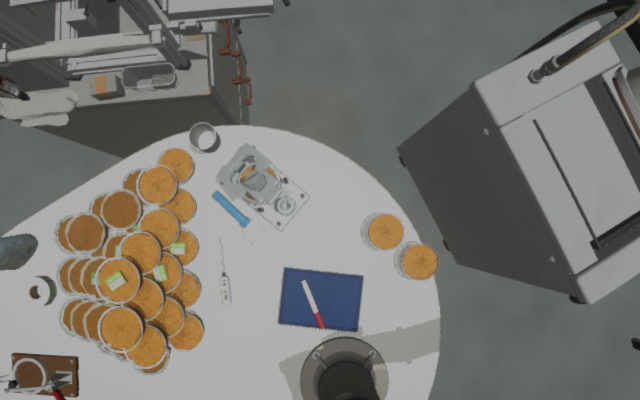

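Run:
```python
import cv2
a=cv2.imread('pics/side0.png')[175:305,305:425]; b=cv2.imread('pics/top0.png')[120:250,190:320]
cv2.imwrite('pics/c0.png',cv2.hconcat([cv2.resize(a,(390,520),interpolation=2)[:520],cv2.resize(b,(400,520),interpolation=2)]))
```

```text
(no output)
```

View pics/c0.png

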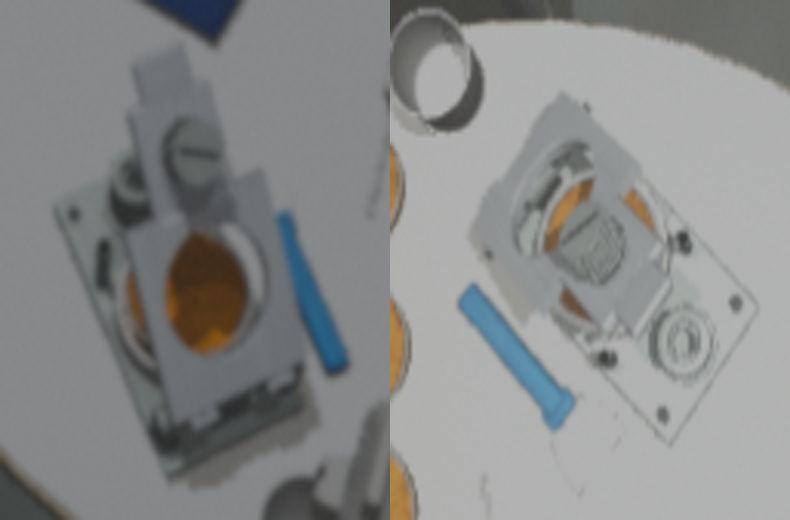

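```bash
cat > fit.py <<'E'
from h import *
from scipy.optimize import least_squares
def base(p,P):
    x,y,yaw=p[:3]; c,s=np.cos(yaw),np.sin(yaw); return np.array([x+c*P[0]-s*P[1],y+s*P[0]+c*P[1],P[2]])
def leaf(p,r,h,yy=0):  # r from hinge towards boss, h above
    a=p[3]; return base(p,[.080-(r*np.cos(a)-h*np.sin(a)),yy,.044+r*np.sin(a)+h*np.cos(a)])
E
python3 - <<'E'
from fit import *
np.set_printoptions(precision=4,suppress=True)
obs=[('side','b',345.4,218.7),('top','b',285,206.5),('side','h',362.6,209.8),('top','h',260.5,186.1),('side','t',356.5,194.6),('top','t',271.2,193)]
f=lambda p,k:{'b':base(p,[-.08,0,.058]),'h':leaf(p,.16,.0355),'t':leaf(p,.202,.032)}[k]
res=lambda p:np.concatenate([proj(n,f(p,k))[0]-[u,v] for n,k,u,v in obs])
best=None
for y0 in np.arange(0,6.3,.8):
    s=least_squares(res,[.5,.2,y0,.7],loss='soft_l1')
    if best is None or s.cost<best.cost: best=s
p=best.x; print(p,best.cost); print(res(p).reshape(-1,2))
for k in 'bht': print(k,f(p,k))
np.save('p.npy',p)
import cv2
out=[]
for n in('side','top'):
    im=cv2.imread(f'pics/{n}0.png')
    S=5;c0=(305,175) if n=='side' else (190,120)
    im=cv2.resize(im[c0[1]:c0[1]+120,c0[0]:c0[0]+ (75 if 0 else 120)],None,fx=3.3,fy=3.3,interpolation=2)
    def dr(pts,col):
        q=np.array([(proj(n,P)[0]-c0+.5)*3.3 for P in pts]);cv2.polylines(im,[q.round().astype(int)],True,col,1)
    th=np.linspace(0,6.28,30)
    for z in(0,): dr([base(p,[a,b,z]) for a,b in((-.107,-.06),(.107,-.06),(.107,.06),(-.107,.06))],(0,0,255))
    dr([base(p,[-.08+.022*np.cos(t),.022*np.sin(t),.058]) for t in th],(0,255,0))
    dr([leaf(p,.16+.019*np.cos(t),.0655,.019*np.sin(t)) for t in th],(255,0,0))
    dr([leaf(p,a,.032,b) for a,b in((.185,-.02),(.219,-.02),(.219,.02),(.185,.02))],(0,255,255))
    out.append(im)
cv2.imwrite('pics/fit0.png',cv2.hconcat(out))
E
```

```text
Traceback (most recent call last):
  File "h.py", line 16, in proj
    c=bot.camera_info(n); T=np.linalg.inv(np.array(c['world_from_camera'])); p=T[:3,:3]@np.array(P)+T[:3,3]
ValueError: time passes only in moves, steps and waits
```

```bash
python3 - <<'E'
from station import bot
import pickle
pickle.dump({n:bot.camera_info(n) for n in('side','top')},open('cam.pkl','wb'))
print(bot.get_obs()['t'])
E
sed -i 's/bot.camera_info(n)/CAM[n]/; s/^def save/import pickle\nCAM=pickle.load(open("cam.pkl","rb"))\ndef save/' h.py
cat > fitrun.py <<'E'
from fit import *
np.set_printoptions(precision=4,suppress=True)
obs=[('side','b',345.4,218.7),('top','b',285,206.5),('side','h',362.6,209.8),('top','h',260.5,186.1),('side','t',356.5,194.6),('top','t',271.2,193)]
f=lambda p,k:{'b':base(p,[-.08,0,.058]),'h':leaf(p,.16,.0355),'t':leaf(p,.202,.032)}[k]
res=lambda p:np.concatenate([proj(n,f(p,k))[0]-[u,v] for n,k,u,v in obs])
best=None
for y0 in np.arange(0,6.3,.8):
    s=least_squares(res,[.5,.2,y0,.7],loss='soft_l1')
    if best is None or s.cost<best.cost: best=s
p=best.x; print(p,best.cost); print(res(p).reshape(-1,2))
for k in 'bht': print(k,f(p,k))
np.save('p.npy',p)
out=[]
for n in('side','top'):
    im=cv2.imread(f'pics/{n}0.png')
    c0=(305,175) if n=='side' else (190,120)
    im=cv2.resize(im[c0[1]:c0[1]+125,c0[0]:c0[0]+120],None,fx=3.3,fy=3.3,interpolation=2)
    def dr(pts,col):
        q=np.array([(proj(n,P)[0]-c0+.5)*3.3 for P in pts]);cv2.polylines(im,[q.round().astype(int)],True,col,1)
    th=np.linspace(0,6.28,30)
    for z in(0,): dr([base(p,[a,b,z]) for a,b in((-.107,-.06),(.107,-.06),(.107,.06),(-.107,.06))],(0,0,255))
    dr([base(p,[-.08+.022*np.cos(t),.022*np.sin(t),.058]) for t in th],(0,255,0))
    dr([leaf(p,.16+.019*np.cos(t),.0655,.019*np.sin(t)) for t in th],(255,0,0))
    dr([leaf(p,a,.032,b) for a,b in((.185,-.02),(.219,-.02),(.219,.02),(.185,.02))],(0,255,255))
    out.append(im)
cv2.imwrite('pics/fit0.png',cv2.hconcat(out))
E
python3 fitrun.py
```

```text
0.6
[0.5111 0.211  0.9337 0.7213] 3.618676489809712
[[ 1.4337 -0.7912]
 [ 1.2297 -1.4664]
 [ 0.1857  0.9399]
 [-0.5832 -0.4685]
 [-0.4442 -0.6283]
 [ 0.1249  0.8325]]
b [0.4636 0.1467 0.058 ]
h [0.5012 0.1975 0.1763]
t [0.4811 0.1703 0.2014]
```

View pics/fit0.png

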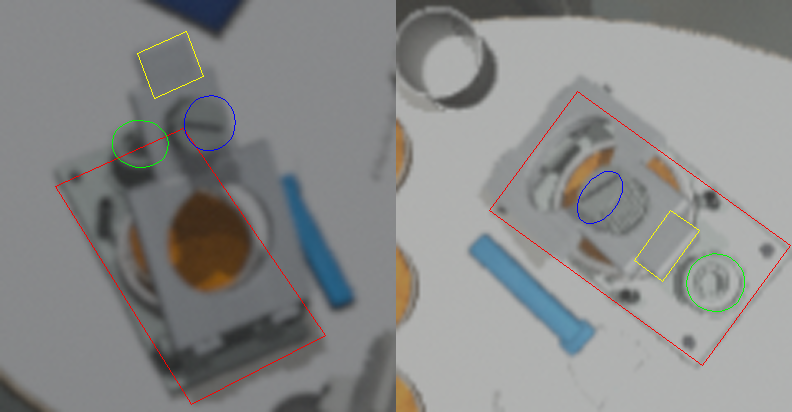

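```bash
cat > cloud.py <<'E'
from h import *
def cloud(n,d,u0,u1,v0,v1):
    c=CAM[n];K=np.array([[c['fx'],0,c['cx']],[0,c['fy'],c['cy']],[0,0,1.]])
    vv,uu=np.mgrid[v0:v1,u0:u1]; z=d[v0:v1,u0:u1]; m=z>0
    uv=np.stack([uu[m],vv[m]],-1).astype(float)
    p=cv2.undistortPoints(uv[:,None],K,np.array([c['k1'],0,0,0.]))[:,0]
    q=np.c_[p[:,0],-p[:,1],-np.ones(len(p))]*z[m][:,None]
    T=np.array(c['world_from_camera']); return q@T[:3,:3].T+T[:3,3]
E
python3 - <<'E'
from cloud import *
np.set_printoptions(precision=4,suppress=True)
cl={}
for n,b in(('side',(305,430,180,300)),('top',(190,320,120,250))):
    im,d=bot.read_camera(n); cl[n]=cloud(n,d,*b); np.save(f'd_{n}.npy',d)
    q=cl[n]; k=(abs(q[:,2])<.03); print(n,'table z hist',np.histogram(q[:,2],bins=np.arange(-.01,.25,.005)))
    for lab in('loose_cup_a','steel_beaker'): pass
np.savez('cl.npz',**cl)
# plot topdown x up, y left, color z
S=1600
out=[]
for n in cl:
    img=np.zeros((500,390,3),np.uint8)
    for P in cl[n][np.argsort(cl[n][:,2])]:
        r=int((.66-P[0])*S);c=int((.32-P[1])*S)
        if 0<=r<500 and 0<=c<390:
            col=cv2.applyColorMap(np.uint8([[np.clip(P[2]/.22*255,0,255)]]),cv2.COLORMAP_JET)[0,0]
            cv2.circle(img,(c,r),2,col.tolist(),-1)
    p=np.load('p.npy')
    from fit import base
    q=np.array([base(p,[a,b,0]) for a,b in((-.107,-.06),(.107,-.06),(.107,.06),(-.107,.06))])
    cv2.polylines(img,[np.c_[(.32-q[:,1])*S,(.66-q[:,0])*S].astype(int)],True,(255,255,255),1)
    out.append(img)
cv2.imwrite('pics/cl.png',cv2.hconcat(out))
E
```

```text
side table z hist (array([ 268, 4983, 3632,  293,  700,  556,   89,   59,   66,  121,   94,
        400,  374,  143,   63,   73,   98,  146,  160,  131,   94,   64,
         60,   55,   46,   49,   47,   58,   68,   98,  149,  165,   88,
         72,   34,   24,   27,   39,   62,  107,  147,  123,  111,  104,
         31,    1,    0,    0,    0,    0,    0]), array([-0.01 , -0.005,  0.   ,  0.005,  0.01 ,  0.015,  0.02 ,  0.025,
        0.03 ,  0.035,  0.04 ,  0.045,  0.05 ,  0.055,  0.06 ,  0.065,
        0.07 ,  0.075,  0.08 ,  0.085,  0.09 ,  0.095,  0.1  ,  0.105,
        0.11 ,  0.115,  0.12 ,  0.125,  0.13 ,  0.135,  0.14 ,  0.145,
        0.15 ,  0.155,  0.16 ,  0.165,  0.17 ,  0.175,  0.18 ,  0.185,
        0.19 ,  0.195,  0.2  ,  0.205,  0.21 ,  0.215,  0.22 ,  0.225,
        0.23 ,  0.235,  0.24 ,  0.245]))
top table z hist (array([  25, 4073, 6036,  424,  679, 1039,  125,  135,  160,  238,   69,
        173,  212,  258,   64,   98,   65,   77,  103,  107,   82,   48,
         46,   31,   26,   24,   31,   37,   42,   62,   76,   99,   62,
         22,   27,   23,   26,   33,   64,   94,  152,  146,  125,  119,
         69,    0,    0,    0,    0,    0,    0]), array([-0.01 , -0.005,  0.   ,  0.005,  0.01 ,  0.015,  0.02 ,  0.025,
        0.03 ,  0.035,  0.04 ,  0.045,  0.05 ,  0.055,  0.06 ,  0.065,
        0.07 ,  0.075,  0.08 ,  0.085,  0.09 ,  0.095,  0.1  ,  0.105,
        0.11 ,  0.115,  0.12 ,  0.125,  0.13 ,  0.135,  0.14 ,  0.145,
        0.15 ,  0.155,  0.16 ,  0.165,  0.17 ,  0.175,  0.18 ,  0.185,
        0.19 ,  0.195,  0.2  ,  0.205,  0.21 ,  0.215,  0.22 ,  0.225,
        0.23 ,  0.235,  0.24 ,  0.245]))
```

View pics/cl.png

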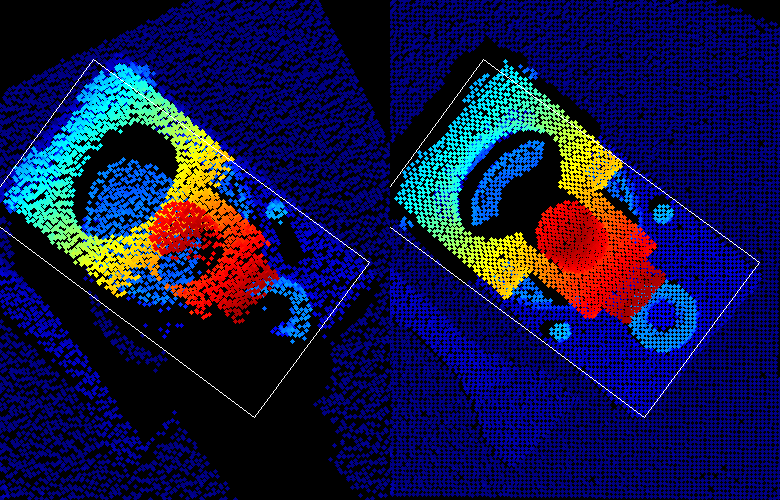

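Run:
```python
from fit import *
np.set_printoptions(precision=4,suppress=True)
cl=np.load('cl.npz'); p0=np.load('p.npy')
def loc(p,q):
    c,s=np.cos(p[2]),np.sin(p[2]); d=q[:,:2]-p[:2]; return np.c_[d@[c,s],d@[-s,c],q[:,2]]
rng=np.random.default_rng(0)
for n in('side','top'):
    q=cl[n]; L=loc(p0,q); a=p0[3]
    dx=.08-L[:,0]; dz=L[:,2]-.044; r=dx*np.cos(a)+dz*np.sin(a); h=-dx*np.sin(a)+dz*np.cos(a)
    m=(abs(h-.032)<.008)&(r>.0)&(r<.225)&(abs(L[:,1])<.07)&(L[:,2]>.03)&((abs(r-.16)>.025)|(abs(L[:,1])>.026))
    Q=q[m]
    for it in range(6):
        c=Q.mean(0); nn=np.linalg.svd(Q-c,full_matrices=False)[2][2]; nn*=np.sign(nn[2]); e=abs((Q-c)@nn); Q=Q[e<.0025] if it else Q[e<.005]
    print(n,len(Q),'n',nn,'angle',np.arccos(nn[2]),'yaw',np.arctan2(nn[1],nn[0]))
    yaw=np.arctan2(nn[1],nn[0]); 
    # head top
    mh=(abs(h-.0655)<.006)&(abs(r-.16)<.03)&(abs(L[:,1])<.03); Hd=q[mh]
    print(' head top n',mh.sum(),Hd.mean(0),'height over plane',np.median((Hd-c)@nn), 'mid', (Hd.min(0)+Hd.max(0))/2)
    # boss ring
    mb=(abs(L[:,2]-.058)<.006)&(np.hypot(L[:,0]+.08,L[:,1])<.035); B=q[mb]
    s=least_squares(lambda x:np.maximum(0,np.hypot(B[:,0]-x[0],B[:,1]-x[1])-.022)+np.maximum(0,.012-np.hypot(B[:,0]-x[0],B[:,1]-x[1])),[*B.mean(0)[:2]])
    print(' boss',mb.sum(),s.x,B[:,2].mean(), 'bbox mid',(B.min(0)+B.max(0))/2)
    # leaf lateral edges: 
    pp=np.array([p0[0],p0[1],yaw,0]); L2=loc(pp,Q); 
    dx=.08-L2[:,0]
    for lo,hi in((.02,.04),(.04,.06),(.1,.12),(.12,.14),(.15,.17)):
        mm=(dx>lo)&(dx<hi)
        if mm.sum()>10: print('  edge',lo,np.percentile(L2[mm,1],[1,99]).round(4),(np.percentile(L2[mm,1],[1,99]).mean()).round(4))
    # hinge x from plane: n.(P-hinge)=.032, hinge z .044 on yaw dir
    # along axis passing base origin guess
    u=np.array([np.cos(yaw),np.sin(yaw),0]); o=np.array([p0[0],p0[1],.044])
    t=((c-o)@nn-.032)/(u@nn); print(' hinge at',o+t*u,'t',t, 'head axis pt top->', )
    print('  table z', np.median(q[abs(q[:,2])<.006,2]))
```

```text
side 1444 n [0.4325 0.5035 0.748 ] angle 0.7257452305739225 yaw 0.8610994069642223
 head top n 208 [0.5174 0.2093 0.1992] height over plane 0.03328160258411522 mid [0.5159 0.209  0.1981]
 boss 85 [0.4644 0.1466] 0.05680707744950465 bbox mid [0.4664 0.1443 0.057 ]
  edge 0.02 [-0.0615  0.0511] -0.0052
  edge 0.04 [-0.0611  0.0503] -0.0054
  edge 0.1 [-0.0372  0.0253] -0.0059
  edge 0.12 [-0.0355  0.0209] -0.0073
 hinge at [0.5627 0.271  0.044 ] t 0.07915938988778408 head axis pt top->
  table z -0.0004801368080570301
top 1178 n [0.4326 0.498  0.7516] angle 0.7203149600806625 yaw 0.8555112756576185
 head top n 205 [0.5149 0.2101 0.2016] height over plane 0.03338300986931571 mid [0.5156 0.2108 0.2005]
 boss 167 [0.4633 0.1486] 0.05753718609286857 bbox mid [0.4625 0.1498 0.0573]
  edge 0.02 [-0.0591  0.0518] -0.0036
  edge 0.04 [-0.0586  0.0518] -0.0034
  edge 0.1 [-0.0348  0.0277] -0.0036
  edge 0.12 [-0.0324  0.0237] -0.0044
 hinge at [0.5658 0.2739 0.044 ] t 0.08335076728613254 head axis pt top->
  table z 0.00045033025404406235
```

```bash
cat > go.py <<'E'
from fit import *
np.set_printoptions(precision=2,suppress=True)
P=np.array([.5152,.2086,.857,.723]); np.save('p.npy',P)
def st():
    o=bot.get_obs(); w,x,y,z=o['tool_rot']; return o,R.from_quat([x,y,z,w])
def to(pos,yaw=None):
    "tool shift mm to world pos; dturn deg about tool z so tool x points at yaw"
    o,r=st(); d=r.inv().apply(np.array(pos)-o['eef_pos'])*1000
    xa=r.apply([1,0,0]); cur=np.arctan2(xa[1],xa[0]); 
    t=None if yaw is None else -np.degrees((yaw-cur+np.pi)%(2*np.pi)-np.pi)
    print('shift mm',d,'turn z',t,'yaw',round(cur,4),'tiltz',r.apply([0,0,1]))
def stat():
    o,r=st(); print('t',o['t'],'pos',o['eef_pos']*1000,'q',o['q'],'F',o['contact_force'],'T',o['torque'],'w',o['gripper_width'])
E
python3 - <<'E'
from go import *
print(leaf(P,.208,.032)*1000, P)
u=np.array([np.cos(P[2]),np.sin(P[2]),0])
for a in (.723,.6,.45,.3,.15,.05,0):
    p=P.copy();p[3]=a; rc=.214-.006*a/.72
    print(a,(leaf(p,rc,.032)+.011*u)*1000)
to([.5,-.25,.31],.857)
E
python3 -m jog '[[[40,-40,-60],[0,0,-5],1],[[40,-40,-20],[0,0,-5],1]]' 20
```

```text
[479.33 167.18 205.61] [0.52 0.21 0.86 0.72]
0.723 [486.54 175.51 205.6 ]
0.6 [473.67 160.66 188.42]
0.45 [459.94 144.8  164.27]
0.3 [448.68 131.8  137.07]
0.15 [440.18 121.99 107.43]
0.05 [436.17 117.35  86.63]
0 [434.67 115.63  76.  ]
shift mm [ 426.32 -313.42  -78.7 ] turn z -35.363970927999304 yaw 0.2398 tiltz [-0. -0. -1.]
t: 0.95
eef_pos: [0.2079, -0.569, 0.2988]
tool_rot: [0.002, 0.979, 0.206, 0.0]
contact_force: [0.8, 0.3, 1.8]
gripper_width: 0.606
```

Run:
```python
from go import *
to([.5,-.25,.31],.857); stat()
```

```text
shift mm [ 395.89 -174.18  -11.82] turn z -25.325923357984497 yaw 0.415 tiltz [ 0. -0. -1.]
t 0.95 pos [ 207.94 -569.04  298.85] q [ 1.15  0.31 -0.04  1.65  0.01  1.18 -0.05] F [0.84 0.26 1.82] T [-0.02 -0.1   0.02] w 0.6060490231763415
```

```bash
python3 -m jog '[[[57,-25,-3],[0,0,-4],1],[[57,-23,-3],[0,0,-4],1],[[57,-20,-3],[0,0,-4],1],[[57,-15,-3],[0,0,-4],1],[[57,-12,0],[0,0,-4],1],[[57,-8,0],[0,0,-4],1]]' 20
python3 - <<'E'
from go import *
stat();to([.5,-.25,.31],.857);to([.487,.176,.26],.857)
E
```

```text
t: 1.7
eef_pos: [0.4377, -0.2907, 0.3092]
tool_rot: [0.0, 0.914, 0.406, 0.0]
contact_force: [0.6, 0.2, -1.0]
gripper_width: -0.001
t 1.7 pos [ 437.73 -290.74  309.21] q [ 0.74  0.18 -0.32  1.8   0.06  1.17 -0.33] F [ 0.59  0.18 -1.03] T [-0.04 -0.05  0.08] w -0.001158511805850048
shift mm [71.99 18.84 -0.77] turn z -1.2383515514091195 yaw 0.8354 tiltz [ 0. -0. -1.]
shift mm [ 379.17 -276.65   48.91] turn z -1.2383515514091195 yaw 0.8354 tiltz [ 0. -0. -1.]
```

```bash
python3 -m jog '[[[55,-25,0],[0,0,-1.2],1],[[52,-30,0],[0,0,0],1],[[50,-35,0],[0,0,0],1],[[50,-40,0],[0,0,0],1],[[45,-42,0],[0,0,0],1],[[45,-42,0],[0,0,0],1],[[40,-30,10],[0,0,0],1],[[30,-20,10],[0,0,0],1]]' 20
python3 - <<'E'
from go import *
stat();to([.487,.176,.23],.857)
save('side','s1.png');save('top','t1.png')
E
```

```text
t: 2.7
eef_pos: [0.4796, 0.1585, 0.2891]
tool_rot: [0.0, 0.91, 0.415, 0.001]
contact_force: [0.2, -0.6, -1.0]
gripper_width: -0.0
t 2.7 pos [479.65 158.51 289.08] q [ 0.15  0.2  -0.68  1.85  0.14  1.14 -1.29] F [ 0.22 -0.63 -1.  ] T [-0.05  0.02 -0.01] w -0.00021646887180669415
shift mm [17.96 -5.95 59.1 ] turn z -0.043972093061048906 yaw 0.8562 tiltz [ 0.  0. -1.]
```

```bash
python3 -m jog '[[[9,-3,25],[0,0,0],1],[[9,-3,25],[0,0,0],1],[[0,0,10],[0,0,0],1],[[0,0,0],[0,0,0],1]]' 20
python3 - <<'E'
from go import *
stat()
for n in('side','top'): save(n,n+'2.png')
a=cv2.imread('pics/side2.png')[150:270,290:410]; b=cv2.imread('pics/top2.png')[120:240,200:320]
cv2.imwrite('pics/c2.png',cv2.resize(cv2.hconcat([a,b]),None,fx=3.3,fy=3.3,interpolation=2))
E
```

```text
t: 3.3
eef_pos: [0.487, 0.1725, 0.2286]
tool_rot: [0.0, 0.91, 0.414, -0.001]
contact_force: [1.2, 0.7, 1.0]
gripper_width: -0.003
t 3.3 pos [487.01 172.48 228.58] q [ 0.1   0.29 -0.67  1.9   0.21  1.03 -1.37] F [1.21 0.72 1.03] T [-0.01 -0.02 -0.03] w -0.0028216314172467972
```

View pics/c2.png

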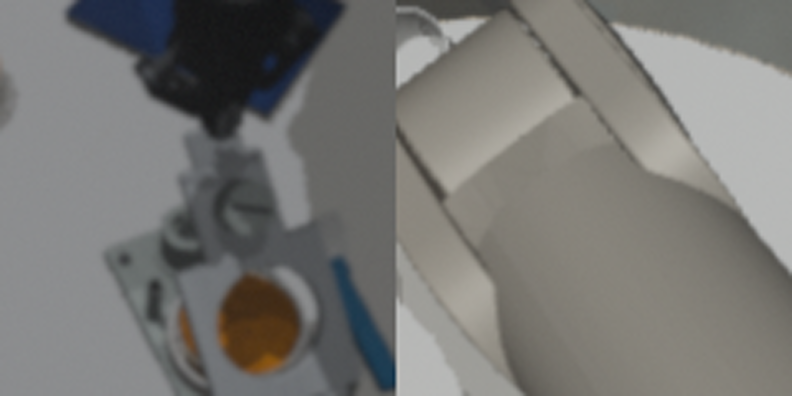

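```bash
python3 -m jog '[[[2,-2.3,12],[0,0,0],1],[[0,0,8],[0,0,0],1],[[-2,0,3],[0,0,0],1],[[-5,0,4.3],[0,0,0],1],[[-5,0,4.3],[0,0,0],1],[[-5,0,4.3],[0,0,0],1]]' 20
python3 - <<'E'
from go import *
stat()
E
```

```text
t: 4.15
eef_pos: [0.4758, 0.1638, 0.1929]
tool_rot: [-0.0, 0.91, 0.414, 0.001]
contact_force: [2.9, 1.3, 0.6]
gripper_width: 0.001
t 4.15 pos [475.8  163.82 192.91] q [ 0.1   0.31 -0.66  1.97  0.23  0.94 -1.39] F [2.87 1.31 0.56] T [ 0.5  -0.44 -0.02] w 0.001297326926927315
```

```bash
python3 -m jog '[[[-5,0,6],[0,0,0],1],[[-5,0,6],[0,0,0],1],[[-4.5,0,6],[0,0,0],1]]' 20
python3 - <<'E'
from go import *
stat()
im,d=save('side','side3.png')
a=cv2.imread('pics/side3.png')[150:290,290:430]
cv2.imwrite('pics/c3.png',cv2.resize(a,None,fx=4,fy=4,interpolation=2))
E
```

```text
t: 4.53
eef_pos: [0.4656, 0.1518, 0.1743]
tool_rot: [0.0, 0.91, 0.414, -0.001]
contact_force: [0.1, 0.2, 3.8]
gripper_width: -0.001
t 4.525 pos [465.55 151.84 174.31] q [ 0.11  0.31 -0.65  2.01  0.24  0.9  -1.39] F [0.07 0.15 3.82] T [-0.07  0.09 -0.03] w -0.0010857082556876944
```

View pics/c3.png

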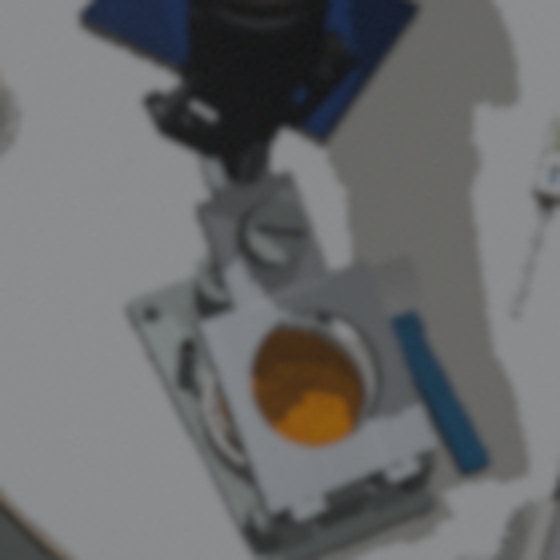

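```bash
python3 -m jog '[[[-4.4,0,5],[0,0,0],1],[[-4.4,0,5],[0,0,0],1],[[-4.3,0,6.8],[0,0,0],1],[[-4.3,0,6.8],[0,0,0],1],[[-4.3,0,6.8],[0,0,0],1],[[-4.3,0,6.8],[0,0,0],1],[[-3.3,0,7.4],[0,0,0],1],[[-3.3,0,7.4],[0,0,0],1],[[-3.2,0,7.4],[0,0,0],1],[[-3.2,0,7.4],[0,0,0],1]]' 20
python3 - <<'E'
from go import *
stat(); to([.4362,.1173,.0866],.857)
E
```

```text
t: 5.82
eef_pos: [0.4403, 0.1232, 0.1076]
tool_rot: [-0.0, 0.91, 0.414, -0.0]
contact_force: [1.9, 2.3, 1.6]
gripper_width: -0.001
t 5.825 pos [440.29 123.21 107.55] q [ 0.12  0.36 -0.62  2.14  0.31  0.73 -1.42] F [1.92 2.34 1.63] T [ 0.31 -0.27  0.03] w -0.0006924634018486519
shift mm [-7.14  0.79 20.95] turn z -0.15881807459235125 yaw 0.8542 tiltz [-0.  0. -1.]
```

```bash
python3 -m jog '[[[-2.4,0,7],[0,0,0],1],[[-2.4,0.4,7],[0,0,0],1],[[-2.3,0.4,7],[0,0,0],1],[[-1,0,3],[0,0,0],1],[[-1,0,3],[0,0,0],1],[[0,0,2],[0,0,0],1]]' 20
python3 - <<'E'
from go import *
stat(); to([.4347,.1156,.076],.857)
E
```

```text
t: 6.58
eef_pos: [0.435, 0.1157, 0.0789]
tool_rot: [0.0, 0.91, 0.414, -0.0]
contact_force: [-0.1, 0.9, 2.8]
gripper_width: 0.001
t 6.575 pos [434.98 115.7   78.95] q [ 0.1   0.4  -0.59  2.17  0.36  0.66 -1.46] F [-0.07  0.86  2.81] T [0.19 0.   0.01] w 0.001264082506906038
shift mm [-0.26 -0.14  2.95] turn z -0.16921959767388764 yaw 0.854 tiltz [-0. -0. -1.]
```

```bash
python3 -m jog '[[[0,0,1.5],[0,0,0],1],[[0,0,1],[0,0,0],1],[[0,0,0.5],[0,0,0],1],[[0,0,0],[0,0,0],1]]' 20;  python3 -m jog '[[[0,0,0.5],[0,0,0],1],[[0,0,0.5],[0,0,0],1]]'
python3 - <<'E'
from go import *
stat()
E
```

```text
t: 7.08
eef_pos: [0.4347, 0.1154, 0.076]
tool_rot: [0.0, 0.91, 0.414, -0.001]
contact_force: [-1.2, -0.7, 5.8]
gripper_width: 0.003
t: 7.32
eef_pos: [0.4347, 0.1154, 0.0758]
tool_rot: [0.001, 0.91, 0.414, -0.001]
contact_force: [-7.5, -2.4, 23.6]
gripper_width: 0.003
t 7.325 pos [434.75 115.37  75.84] q [ 0.1   0.41 -0.58  2.18  0.37  0.66 -1.46] F [-7.5 -2.4 23.6] T [-0.57  1.43  0.03] w 0.0034096239308852106
```

```bash
python3 -m jog '[[[0,0,-3],[0,0,0],1],[[0,0,-25],[0,0,0],1],[[0,0,-50],[0,0,0],-1],[[0,0,-60],[0,0,0],-1],[[0,0,0],[0,0,0],-1]]' 20
cat > look.py <<'E'
from go import *
from cloud import cloud
import sys
k=sys.argv[1]
stat()
for n in('side','top'):
    im,d=save(n,f'{n}_{k}.png')
    q=cloud(n,d,190,460,100,320); np.save(f'q_{n}_{k}.npy',q)
    p=P; c,s=np.cos(p[2]),np.sin(p[2]); e=q[:,:2]-p[:2]; L=np.c_[e@[c,s],e@[-s,c],q[:,2]]
    m=(abs(L[:,0]-.03)<.08)&(abs(L[:,1])<.045)&(abs(L[:,2]-.076)<.01)&((abs(L[:,0]-.01)>.055)|(abs(L[:,1])>.046)|1)
    print(n,'leaf z',m.sum(),np.median(L[m,2]) if m.any() else None)
    mh=(np.hypot(L[:,0]+.08,L[:,1])<.024)&(L[:,2]>.095)&(L[:,2]<.145)
    if mh.sum()>20:
        z=L[mh,2]; zt=np.median(z[z>np.percentile(z,60)]); t=mh&(abs(L[:,2]-zt)<.004); print(' head top',mh.sum(),round(zt*1000,1),'lift',round((zt-.1095)*1000,1),'loc mid',(L[t].min(0)+L[t].max(0))[:2]*500, q[t].mean(0)*1000)
a=cv2.imread(f'pics/side_{k}.png')[160:290,290:420]; b=cv2.imread(f'pics/top_{k}.png')[140:270,210:340]
cv2.imwrite(f'pics/c_{k}.png',cv2.resize(cv2.hconcat([a,b]),None,fx=3,fy=3,interpolation=2))
E
python3 look.py a
```

```text
t: 7.95
eef_pos: [0.4376, 0.1168, 0.217]
tool_rot: [0.001, 0.91, 0.414, 0.004]
contact_force: [0.6, 0.7, -0.5]
gripper_width: 0.636
t 7.95 pos [437.62 116.77 216.98] q [ 0.23  0.18 -0.69  2.05  0.15  0.95 -1.25] F [ 0.56  0.68 -0.52] T [-0.03 -0.04 -0.04] w 0.6362423961100566
side leaf z 1044 -0.7272929134368429
 head top 234 126.9 lift 17.4 loc mid [-80.03  -1.82] [464.11 147.31 126.1 ]
top leaf z 670 -0.014134817971146574
```

View pics/c_a.png

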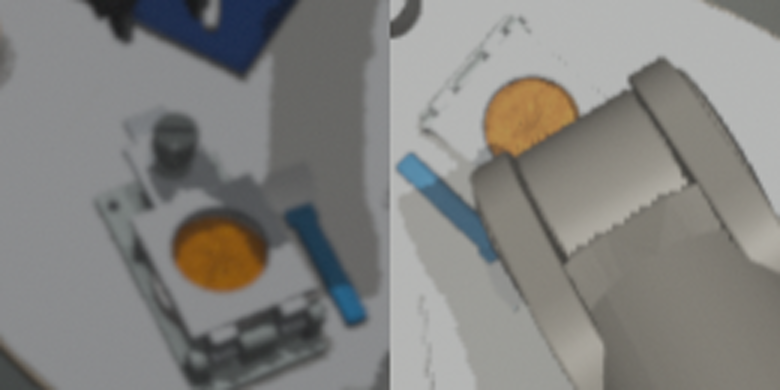

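```bash
sed -i 's/&((abs(L\[:,0\]-.01)>.055).*$/\&(np.hypot(L[:,0]-.01,L[:,1])>.055)/' look.py
python3 - <<'E'
from go import *
to([.4634,.1476,.16],.857)
E
python3 -m jog '[[[20,-1,0],[0,0,0],-1],[[20,0,5],[0,0,0],-1]]'
python3 - <<'E'
from go import *
stat();to([.4634,.1476,.16],.857)
E
```

```text
shift mm [42.98  0.18 53.04] turn z -0.20572222332864412 yaw 0.8534 tiltz [ 0. -0. -1.]
t: 8.3
eef_pos: [0.4599, 0.1463, 0.2063]
tool_rot: [-0.0, 0.91, 0.414, -0.002]
contact_force: [0.6, -0.1, 0.5]
gripper_width: 1.0
t 8.3 pos [459.92 146.31 206.34] q [ 0.16  0.26 -0.69  1.99  0.2   0.96 -1.34] F [ 0.63 -0.05  0.5 ] T [-0.   -0.02  0.01] w 0.9996900303089237
shift mm [ 3.39  1.84 46.33] turn z -0.19136682090044596 yaw 0.8537 tiltz [-0. -0. -1.]
```

```bash
python3 -m jog '[[[3.4,1.8,40],[0,0,0],-1],[[0,0,40],[0,0,0],-1],[[0,0,25],[0,0,0],-1],[[0,0,9],[0,0,0],-1],[[0,0,0],[0,0,0],-1]]'
python3 - <<'E'
from go import *
stat();to([.4634,.1476,.089],.857)
E
```

```text
t: 8.93
eef_pos: [0.4633, 0.1479, 0.0932]
tool_rot: [-0.0, 0.91, 0.414, -0.001]
contact_force: [-0.1, 0.2, 0.5]
gripper_width: 0.999
t 8.925 pos [463.32 147.94  93.16] q [ 0.07  0.43 -0.62  2.08  0.37  0.74 -1.49] F [-0.11  0.23  0.54] T [-0.04 -0.    0.02] w 0.998888470925475
shift mm [-0.2   0.29  4.16] turn z -0.13573523984532032 yaw 0.8546 tiltz [-0. -0. -1.]
```

```bash
python3 -m jog '[[[0,0,4],[0,0,0],-1],[[0,0,0],[0,0,0],1],[[0,0,0],[0,0,0],1],[[0,0,0],[0,0,0],1],[[0,0,0],[0,0,0],1]]' 20; python3 look.py b
```

```text
t: 9.55
eef_pos: [0.464, 0.1486, 0.0905]
tool_rot: [-0.0, 0.91, 0.414, 0.0]
contact_force: [-3.7, 0.8, 4.4]
gripper_width: 0.436
t 9.55 pos [463.99 148.61  90.52] q [ 0.07  0.44 -0.61  2.08  0.38  0.73 -1.5 ] F [-3.73  0.81  4.39] T [ 0.22  0.69 -0.01] w 0.43616413028658557
side leaf z 483 0.07484123853289582
 head top 209 127.6 lift 18.1 loc mid [-76.96   0.6 ] [462.8  153.55 126.59]
top leaf z 336 0.0758527871189531
```

View pics/c_b.png

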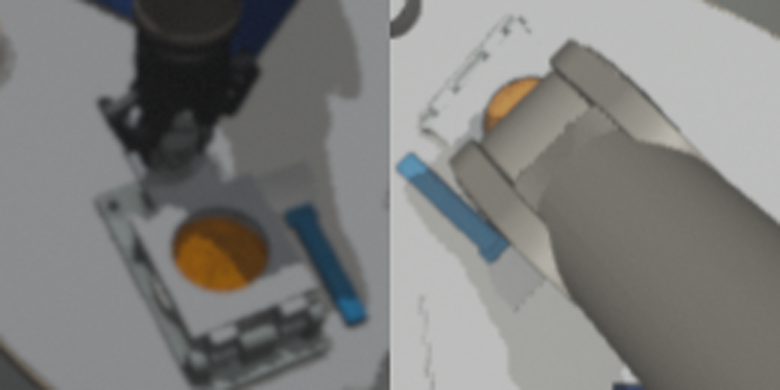

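```bash
python3 -m jog '[[[0,-0.7,-1.2],[0,0,0],1],[[0,0,-0.2],[0,0,-7],1],[[0,0,-0.2],[0,0,-10],1],[[0,0,-0.2],[0,0,-10],1],[[0,0,-0.2],[0,0,-10],1],[[0,0,-0.2],[0,0,-10],1],[[0,0,-0.2],[0,0,-10],1],[[0,0,0],[0,0,0],1]]'
python3 - <<'E'
from go import *
stat();to([.4634,.1476,.089],.857)
E
```

```text
t: 10.65
eef_pos: [0.4634, 0.1488, 0.0922]
tool_rot: [-0.001, 0.603, 0.798, 0.0]
contact_force: [-1.6, 2.2, -1.7]
gripper_width: 0.441
t 10.65 pos [463.36 148.76  92.21] q [ 0.25  0.5  -0.85  2.07  0.53  0.79 -0.64] F [-1.56  2.19 -1.7 ] T [0.42 0.27 0.01] w 0.4406455809333335
shift mm [-1.13 -0.27  3.2 ] turn z 56.74678236435692 yaw 1.8474 tiltz [-0.  0. -1.]
```

```bash
python3 -m jog '[[[0,0,0],[0,0,0],-0.3],[[0,0,0],[0,0,0],-0.3]]'; python3 look.py c
```

```text
t: 10.9
eef_pos: [0.464, 0.1482, 0.0926]
tool_rot: [0.0, 0.603, 0.798, -0.0]
contact_force: [-0.3, 0.5, 0.5]
gripper_width: 0.649
t 10.9 pos [464.04 148.25  92.58] q [ 0.25  0.5  -0.85  2.07  0.53  0.79 -0.64] F [-0.28  0.46  0.46] T [-0.01  0.01 -0.  ] w 0.6485159581980307
side leaf z 483 0.0747750185986571
 head top 29 127.8 lift 18.3 loc mid [-74.8    5.04] [459.35 159.2  127.56]
top leaf z 336 0.07598326339318989
```

View pics/c_c.png

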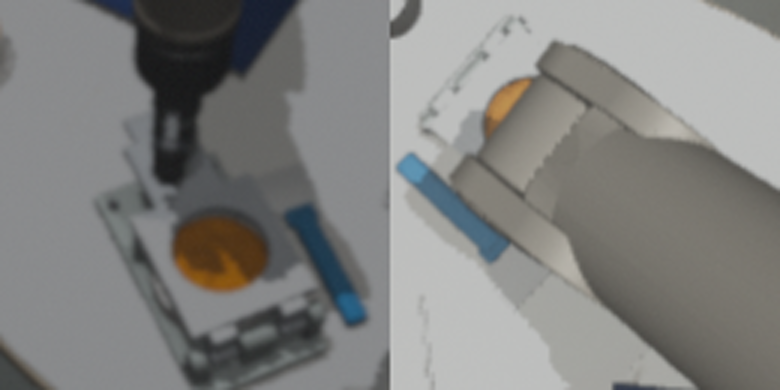

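```bash
python3 -m jog '[[[0,0,0],[0,0,10],-0.4],[[0,0,0],[0,0,10],-0.4],[[0,0,0],[0,0,10],-0.4],[[0,0,0],[0,0,10],-0.4],[[0,0,0],[0,0,10],-0.4],[[0,0,0],[0,0,10],-0.4],[[0,0,0],[0,0,10],-0.4],[[0,0,0],[0,0,10],-0.4],[[0,0,0],[0,0,10],-0.4],[[0,0,0],[0,0,5],-0.4]]'; python3 look.py d
```

```text
t: 12.25
eef_pos: [0.4638, 0.1486, 0.0927]
tool_rot: [0.0, 0.996, 0.093, 0.0]
contact_force: [0.1, -0.4, 0.2]
gripper_width: 0.698
t 12.25 pos [463.82 148.64  92.67] q [-0.06  0.4  -0.46  2.09  0.27  0.7  -2.08] F [ 0.06 -0.4   0.24] T [ 0.07 -0.   -0.03] w 0.6979890504031755
side leaf z 469 0.07478342001174121
 head top 231 128.8 lift 19.3 loc mid [-80.67  -0.98] [464.06 147.74 127.89]
top leaf z 339 0.07591769525773207
```

View pics/c_d.png

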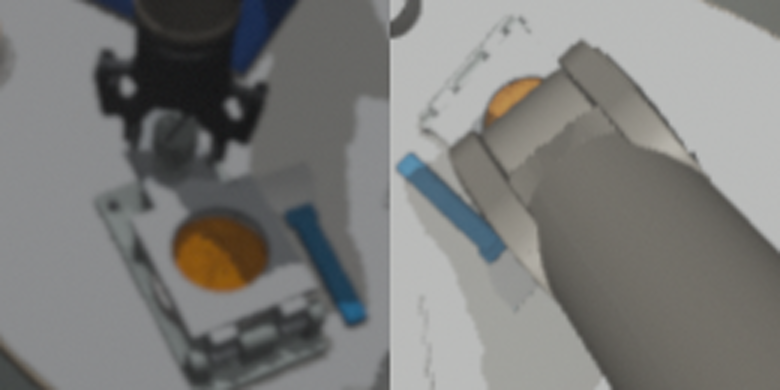

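```bash
python3 -m jog '[[[0,0,0],[0,0,0],1],[[0,0,0],[0,0,0],1],[[0,0,0],[0,0,0],1],[[0,0,0],[0,0,0],1],[[0,0,-0.2],[0,0,-6],1],[[0,0,-0.2],[0,0,-10],1],[[0,0,-0.2],[0,0,-9],1],[[0,0,0],[0,0,0],1]]';python3 - <<'E'
from go import *
stat()
E
python3 -m jog '[[[0,0,0],[0,0,0],-0.3],[[0,0,0],[0,0,0],-0.3]]'; python3 look.py e
```

```text
t: 13.35
eef_pos: [0.4637, 0.1485, 0.093]
tool_rot: [-0.0, 0.951, 0.308, -0.0]
contact_force: [0.4, -1.2, 1.8]
gripper_width: 0.44
t 13.35 pos [463.72 148.47  92.99] q [ 0.03  0.42 -0.56  2.09  0.34  0.72 -1.69] F [ 0.36 -1.2   1.79] T [-0.22  0.03 -0.06] w 0.44008597238041697
t: 13.6
eef_pos: [0.4636, 0.1488, 0.093]
tool_rot: [-0.0, 0.951, 0.308, 0.0]
contact_force: [-0.2, -0.0, -0.2]
gripper_width: 0.65
t 13.6 pos [463.57 148.84  93.02] q [ 0.03  0.42 -0.56  2.09  0.34  0.72 -1.69] F [-0.25 -0.05 -0.21] T [-0.02 -0.02  0.04] w 0.650022871333607
side leaf z 470 0.07484960664502216
 head top 221 128.6 lift 19.1 loc mid [-78.24  -1.39] [464.31 148.69 127.85]
top leaf z 335 0.07613211784792873
```

View pics/c_e.png

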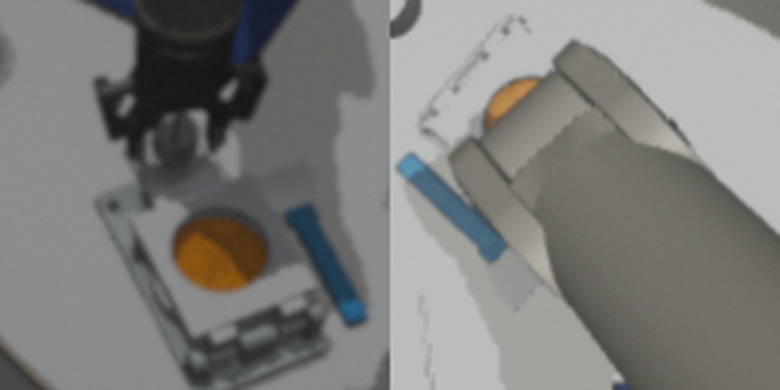

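```bash
python3 -m jog '[[[0,0,0],[0,0,0],1],[[0,0,0],[0,0,0],1],[[0,0,0],[0,0,0],1],[[0,0,-0.2],[0,0,-6],1],[[0,0,-0.2],[0,0,-10],1],[[0,0,0],[0,0,-4],1],[[0,0,0],[0,0,0],1]]';python3 - <<'E'
from go import *
stat()
E
python3 -m jog '[[[0,0,0],[0,0,0],-0.3],[[0,0,0],[0,0,0],-0.3]]'; python3 look.py f
```

```text
t: 14.58
eef_pos: [0.4637, 0.1486, 0.0935]
tool_rot: [-0.0, 0.883, 0.469, 0.0]
contact_force: [-0.1, -0.8, 1.1]
gripper_width: 0.437
t 14.575 pos [463.7  148.63  93.53] q [ 0.09  0.44 -0.64  2.08  0.39  0.74 -1.39] F [-0.07 -0.77  1.09] T [-0.06  0.14  0.02] w 0.4369604835711029
t: 14.82
eef_pos: [0.4636, 0.1487, 0.0934]
tool_rot: [-0.0, 0.883, 0.469, -0.0]
contact_force: [-0.3, 0.1, -0.3]
gripper_width: 0.649
t 14.825 pos [463.58 148.66  93.42] q [ 0.09  0.44 -0.64  2.08  0.39  0.74 -1.39] F [-0.3   0.05 -0.31] T [-0.02 -0.   -0.01] w 0.6486065608302585
side leaf z 473 0.07468695500537881
 head top 181 128.9 lift 19.4 loc mid [-77.3   -0.19] [465.09 152.25 128.18]
top leaf z 342 0.07592207411487129
```

View pics/c_f.png

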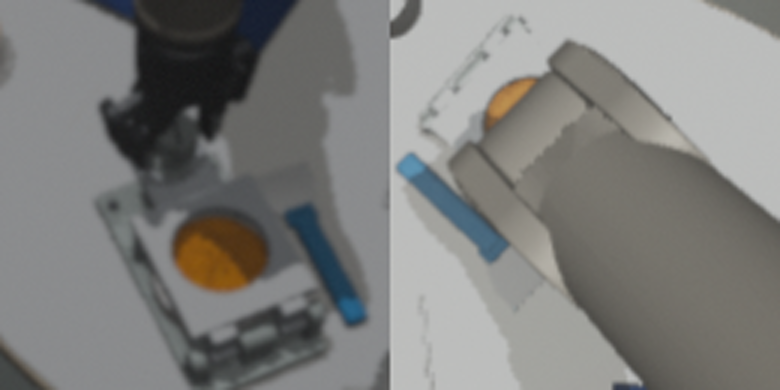

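```bash
python3 -m jog '[[[0,0,0],[0,0,10],-0.4],[[0,0,0],[0,0,10],-0.4],[[0,0,0],[0,0,10],-0.4],[[0,0,0],[0,0,8],-0.4],[[0,0,0],[0,0,0],1],[[0,0,0],[0,0,0],1],[[0,0,0],[0,0,0],1],[[0,0,0],[0,0,0],1],[[0,0,-0.2],[0,0,-6],1],[[0,0,-0.2],[0,0,-10],1],[[0,0,0],[0,0,-4],1],[[0,0,0],[0,0,0],1]]';python3 - <<'E'
from go import *
stat()
E
python3 -m jog '[[[0,0,0],[0,0,0],-0.3],[[0,0,0],[0,0,0],-0.3]]'; python3 look.py g
```

```text
t: 16.42
eef_pos: [0.4637, 0.1485, 0.0937]
tool_rot: [-0.0, 0.946, 0.325, -0.0]
contact_force: [0.4, -1.6, -2.1]
gripper_width: 0.44
t 16.425 pos [463.7  148.45  93.67] q [ 0.04  0.42 -0.57  2.09  0.34  0.72 -1.66] F [ 0.44 -1.59 -2.13] T [-0.17 -0.22  0.02] w 0.43999891839573857
t: 16.68
eef_pos: [0.4636, 0.1488, 0.0939]
tool_rot: [-0.0, 0.946, 0.325, 0.0]
contact_force: [-0.2, 0.7, -0.0]
gripper_width: 0.645
t 16.675 pos [463.57 148.84  93.92] q [ 0.03  0.42 -0.57  2.09  0.34  0.72 -1.66] F [-0.23  0.67 -0.01] T [0.02 0.04 0.03] w 0.6452254203160945
side leaf z 472 0.07446227298910346
 head top 222 122.1 lift 12.6 loc mid [-78.98  -0.82] [464.88 148.37 121.19]
top leaf z 339 0.07605631540455382
```

View pics/c_g.png

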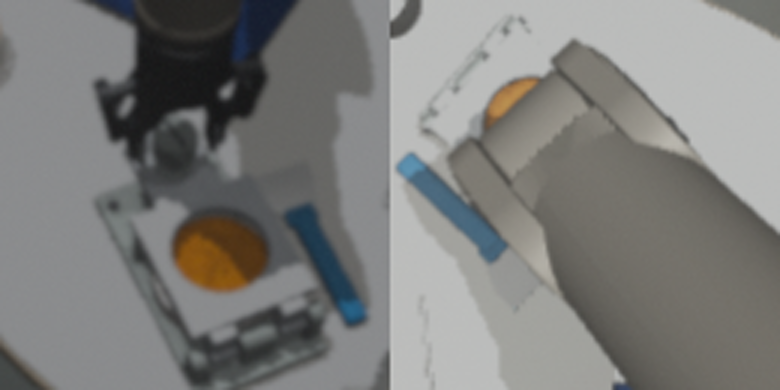

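```bash
python3 -m jog '[[[0,0,-2],[0,0,-10],-0.4],[[0,0,-1],[0,0,-10.5],-0.4],[[0,0,0],[0,0,-10.5],-0.4],[[0,0,0],[0,0,-10.5],-0.4],[[0,0,0],[0,0,-10.5],-0.4],[[0,0,0],[0,0,-10.5],-0.4],[[0,0,0],[0,0,-10.5],-0.4],[[0,0,0],[0,0,-10.5],-0.4],[[0,0,0],[0,0,-10.5],-0.4],[[0,0,0],[0,0,-10.5],-0.4],[[0,0,0],[0,0,-10.5],-0.4],[[0,0,0],[0,0,-10.5],-0.4]]'
python3 - <<'E'
from go import *
stat(); to([.4638,.1484,.088],3.48)
E
```

```text
t: 18.27
eef_pos: [0.4637, 0.1486, 0.0969]
tool_rot: [0.0, 0.141, 0.99, -0.0]
contact_force: [-0.4, 0.2, -0.7]
gripper_width: 0.698
t 18.275 pos [463.7  148.56  96.9 ] q [ 0.41  0.6  -1.08  2.06  0.69  0.89  0.23] F [-0.41  0.25 -0.67] T [-0.01  0.07  0.02] w 0.698265301600632
shift mm [-0.14 -0.12  8.9 ] turn z -35.62812572024331 yaw 2.8582 tiltz [ 0. -0. -1.]
```

```bash
python3 -m jog '[[[0,0,0],[0,0,-10],-0.4],[[0,0,3],[0,0,-10],-0.4],[[0,0,5.9],[0,0,-10],-0.4],[[0,0,0],[0,0,0],-0.4],[[0,0,0],[0,0,0],1],[[0,0,0],[0,0,0],1],[[0,0,0],[0,0,0],1],[[0,0,0],[0,0,0],1]]' 25
python3 - <<'E'
from go import *
stat(); to([.4638,.1484,.088],.34)
E
```

```text
t: 19.27
eef_pos: [0.4639, 0.1484, 0.0882]
tool_rot: [0.0, -0.117, 0.993, -0.0]
contact_force: [-0.2, -2.8, 4.7]
gripper_width: 0.434
t 19.275 pos [463.87 148.38  88.24] q [ 0.46  0.68 -1.17  2.06  0.79  0.95  0.66] F [-0.18 -2.8   4.68] T [-0.55  0.09  0.03] w 0.4335181206639371
shift mm [0.07 0.04 0.24] turn z 173.92166648919715 yaw -2.9077 tiltz [ 0. -0. -1.]
```

```bash
python3 -m jog '[[[0,0,0],[0,0,6],1],[[0,0,0.1],[0,0,10],1],[[0,0,0.2],[0,0,10],1],[[0,0,0.2],[0,0,10],1],[[0,0,0.2],[0,0,10],1],[[0,0,0.2],[0,0,10],1],[[0,0,0.2],[0,0,10],1],[[0,0,0.2],[0,0,10],1]]';python3 - <<'E'
from go import *
stat(); to([.4638,.1484,.088],.34)
E
```

```text
t: 20.27
eef_pos: [0.4637, 0.1478, 0.0866]
tool_rot: [0.0, 0.522, 0.853, -0.001]
contact_force: [-0.4, -3.3, 1.6]
gripper_width: 0.44
t 20.275 pos [463.66 147.84  86.62] q [ 0.27  0.53 -0.88  2.08  0.57  0.8  -0.48] F [-0.37 -3.32  1.57] T [-0.65  0.03  0.07] w 0.43983999282649805
shift mm [ 0.43  0.38 -1.38] turn z 97.59096430309955 yaw 2.0433 tiltz [-0. -0. -1.]
```

```bash
python3 -m jog '[[[0,0,0.2],[0,0,10],1],[[0,0,0.2],[0,0,10],1],[[0,0,0.2],[0,0,10],1],[[0,0,0.2],[0,0,10],1],[[0,0,0.2],[0,0,10],1],[[0,0,0.2],[0,0,10],1],[[0,0,0.2],[0,0,10],1],[[0,0,0.2],[0,0,10],1],[[0,0,0.2],[0,0,10],1],[[0,0,0.2],[0,0,8],1],[[0,0,0],[0,0,0],1]]'; python3 look.py h
```

```text
t: 21.65
eef_pos: [0.463, 0.1481, 0.0845]
tool_rot: [0.001, 0.986, 0.169, -0.001]
contact_force: [-1.1, -3.5, 1.8]
gripper_width: 0.435
t 21.65 pos [463.05 148.06  84.46] q [-0.04  0.42 -0.48  2.1   0.3   0.69 -1.95] F [-1.05 -3.48  1.79] T [-0.59  0.36  0.  ] w 0.4351655704241641
side leaf z 477 0.07471631589264494
 head top 245 118.6 lift 9.1 loc mid [-79.95  -3.7 ] [464.35 147.68 117.71]
top leaf z 341 0.07592498770006184
```

View pics/c_h.png

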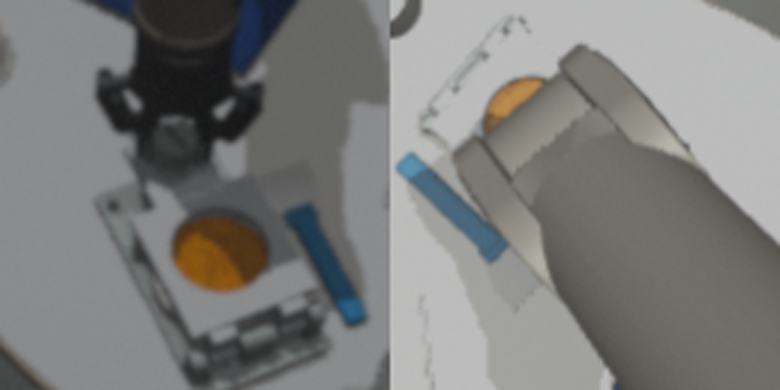

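```bash
python3 -m jog '[[[0,0,0],[0,0,0],-0.4],[[0,0,-4],[0,0,0],-0.4],[[0,0,-4],[0,0,-10.5],-0.4],[[0,0,0],[0,0,-10.5],-0.4],[[0,0,0],[0,0,-10.5],-0.4],[[0,0,0],[0,0,-10.5],-0.4],[[0,0,0],[0,0,-10.5],-0.4],[[0,0,0],[0,0,-10.5],-0.4],[[0,0,0],[0,0,-10.5],-0.4],[[0,0,0],[0,0,-10.5],-0.4],[[0,0,0],[0,0,-10.5],-0.4],[[0,0,0],[0,0,-10.5],-0.4]]';python3 -m jog '[[[0,0,0],[0,0,-10.5],-0.4],[[0,0,0],[0,0,-10.5],-0.4],[[0,0,0],[0,0,-10.5],-0.4],[[0,0,0],[0,0,-10.5],-0.4],[[0,0,0],[0,0,-10.5],-0.4],[[0,0,0],[0,0,-10.5],-0.4],[[0,0,0],[0,0,-10.5],-0.4],[[0,0,0],[0,0,0],-0.4]]'
python3 - <<'E'
from go import *
stat(); to([.4636,.1482,.084],3.57)
E
```

```text
t: 23.25
eef_pos: [0.4642, 0.149, 0.0932]
tool_rot: [0.0, 0.463, 0.886, 0.001]
contact_force: [-0.1, -0.5, 0.3]
gripper_width: 0.7
t: 24.25
eef_pos: [0.464, 0.1488, 0.0928]
tool_rot: [0.0, -0.155, 0.988, 0.001]
contact_force: [0.8, 0.8, -0.9]
gripper_width: 0.7
t 24.25 pos [463.98 148.82  92.81] q [ 0.48  0.68 -1.19  2.06  0.79  0.96  0.74] F [ 0.79  0.83 -0.91] T [-0.05  0.05  0.01] w 0.6999532080240222
shift mm [ 0.56 -0.49  8.81] turn z -6.708933183457722 yaw -2.8303 tiltz [-0.  0. -1.]
```

```bash
python3 -m jog '[[[0.6,-0.5,4],[0,0,-6.5],-0.4],[[0,0,4.8],[0,0,0],-0.4],[[0,0,0],[0,0,0],-0.4],[[0,0,0],[0,0,0],1],[[0,0,0],[0,0,0],1],[[0,0,0],[0,0,0],1],[[0,0,0],[0,0,0],1]]' 25; python3 look.py i
```

```text
t: 25.12
eef_pos: [0.4634, 0.1481, 0.0841]
tool_rot: [0.0, -0.212, 0.977, 0.0]
contact_force: [-0.2, 0.7, 2.3]
gripper_width: 0.439
t 25.125 pos [463.38 148.15  84.11] q [ 0.48  0.7  -1.2   2.07  0.83  0.96  0.83] F [-0.19  0.73  2.32] T [ 0.06  0.19 -0.05] w 0.43887404462111934
side leaf z 473 0.07496042738432585
 head top 233 118.7 lift 9.2 loc mid [-79.69  -3.24] [465.14 148.78 117.58]
top leaf z 331 0.07598669910385214
```

```bash
python3 -m jog '[[[0,0,0],[0,0,6],1],[[0,0,0.2],[0,0,10],1],[[0,0,0.2],[0,0,10],1],[[0,0,0.2],[0,0,10],1],[[0,0,0.2],[0,0,10],1],[[0,0,0.2],[0,0,10],1],[[0,0,0.2],[0,0,10],1],[[0,0,0.2],[0,0,10],1],[[0,0,0.2],[0,0,10],1],[[0,0,0.2],[0,0,10],1],[[0,0,0.2],[0,0,10],1]]'; python3 -m jog '[[[0,0,0.2],[0,0,10],1],[[0,0,0.2],[0,0,10],1],[[0,0,0.2],[0,0,10],1],[[0,0,0.2],[0,0,10],1],[[0,0,0.2],[0,0,10],1],[[0,0,0.2],[0,0,10],1],[[0,0,0.2],[0,0,10],1],[[0,0,0.2],[0,0,10],1],[[0,0,0],[0,0,0],1]]'; python3 look.py j
```

```text
t: 26.6
eef_pos: [0.4634, 0.1482, 0.0819]
tool_rot: [-0.0, 0.655, 0.755, 0.0]
contact_force: [0.1, 1.0, -0.6]
gripper_width: 0.436
t: 27.72
eef_pos: [0.4635, 0.1482, 0.0802]
tool_rot: [0.0, 0.987, 0.161, 0.0]
contact_force: [1.1, 0.9, -2.6]
gripper_width: 0.438
t 27.725 pos [463.48 148.18  80.24] q [-0.05  0.42 -0.46  2.1   0.3   0.68 -1.96] F [ 1.08  0.93 -2.57] T [ 0.16 -0.32 -0.01] w 0.4384170538122237
side leaf z 464 0.07475103548393214
 head top 224 115.0 lift 5.5 loc mid [-78.58  -3.72] [464.6  147.05 113.89]
top leaf z 336 0.07591228687836366
```

View pics/c_j.png

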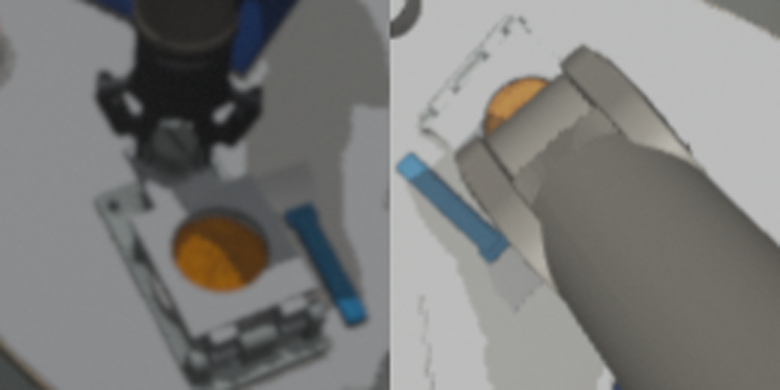

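```bash
python3 -m jog '[[[0,0,0.4],[0,0,5],1],[[0,0,0.4],[0,0,10],1],[[0,0,0.3],[0,0,8],1],[[0,0,0],[0,0,0],1],[[0,0,0],[0,0,0],1]]'; python3 look.py k
```

```text
t: 28.45
eef_pos: [0.4635, 0.1481, 0.0794]
tool_rot: [-0.0, 0.999, -0.038, 0.0]
contact_force: [0.7, 0.4, 3.3]
gripper_width: 0.436
t 28.45 pos [463.51 148.12  79.41] q [-0.13  0.41 -0.37  2.11  0.24  0.66 -2.3 ] F [0.67 0.35 3.26] T [ 0.17 -0.14 -0.  ] w 0.43638946627011166
side leaf z 465 0.0749036375551495
 head top 200 114.2 lift 4.7 loc mid [-79.96  -6.85] [466.35 144.72 112.91]
top leaf z 335 0.07593054320647807
```

View pics/c_k.png

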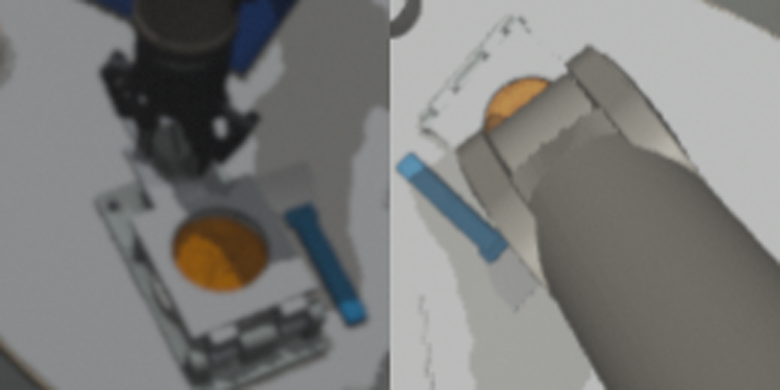

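```bash
python3 -m jog '[[[0,0,0],[0,0,0],1],[[0,0,0],[0,0,0],1]]'
python3 - <<'E'
from go import *
stat(); print(bot.hand_in())
E
```

```text
t: 28.8
eef_pos: [0.4635, 0.1481, 0.0793]
tool_rot: [-0.0, 0.999, -0.039, 0.0]
contact_force: [-0.1, 0.5, 4.5]
gripper_width: 0.438
t 28.8 pos [463.49 148.11  79.34] q [-0.13  0.41 -0.37  2.11  0.24  0.66 -2.31] F [-0.1   0.51  4.54] T [ 0.34 -0.12 -0.06] w 0.43757891393229326
the job is handed in; nothing more can be done
None
```

The leaf is closed, the screw is started about one turn without being tightened, and I handed the job in at 28.8 s with the gripper still holding the head.

- **Leaf:** I pressed the tab down along its arc with shut fingers until it sat on the pillars. The contact force rose to about 24 N there, and the leaf's top face then measured 75–76 mm above the table (76 mm is closed).
- **Drop:** I turned the screw backward about 122° in four steps, letting go to look after each. Lift climbed from about 17.4 to 19.4 mm, then fell to 12.6 mm. I made no forward turn before that drop.
- **Start:** I turned the tool forward about 382° in three turns, with one regrip. Lift fell from 12.6 to 4.7 mm, which is close to the 8 mm per turn expected. The head is still clear of the leaf.

**Last readings:** The gripper opening was 0.438, which fits the 38 mm head. The vertical force was about 4.5 N.

**Disagreements:**
- The measured lift runs slightly above what the turn angle predicts: 4.7 mm against about 4 mm or a little less. That is within camera error or a small pad slip, so the true angle could be about 20–40° short of the commanded one.
- I did not measure the poses of the other bench items again. The arm did not touch them, and the scraper looks unmoved in the pictures.

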